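Prise open the specimen case and hold the concrete core in the V-blocks

TASK

Lever the lid of the specimen case well open (past upright) with the blade of the spatula, keeping the gripper itself off the lid, and lay the spatula back on the bench. Then take the concrete core out of the case and set it gently into the V of the V-block pair, lying along the V and centred lengthwise over the two blocks. Press it down onto both flanks with roughly 15 newtons and finish while still holding it pressed there, gripped or under the fingertips; leave the other things on the bench where they are.

Things in the scene. Friction and masses are not known exactly. Their poses are not given: they have to be found in the camera images.
- case: Grey plastic case fixed to the bench, 110 (x) by 150 (y) mm, rim 50 mm high, walls and floor 5 mm. Origin under its centre, z up; front is -x (roughly towards the robot), hinge at the back along y. Inside, centred 6 mm in front of the middle, two wooden saddles at y = -44 and +44 mm (14 mm long in y, 37 mm wide, 21 mm high) carry the core; the floor between them is free for fingers.
- lid (a joint): Lid angle in rad: 0 shut, 1.57 upright, 2.0 its stop. Flat grey plate without handle, 124 mm from hinge to free front edge, 152 mm wide, 6 mm thick, 80 g. Shut, its underside lies on the rim, 50 mm above the bench, overhanging the front wall by 14 mm: a blade fits under this lip. A friction hinge (0.07 N m) keeps it at any angle; about 1 N at the lip lifts it.
- lid_hinge (a point): Point on the lid's hinge axis, 55 mm behind the case's centre, 50 mm above the bench; axes as the case's.
- lid_edge (a point): Middle of the lid's free front edge, on its underside; moves with the lid, its x axis pointing from the free edge to the hinge.
- core: Concrete core, plain grey cylinder 30 mm in diameter, 110 mm long, about 0.19 kg (0.13 to 0.27). Origin at the middle of its axis, its own y along the axis (it may roll about it). It starts in the shut case lying along the case's y, its axis 30 mm above the bench and 6 mm in front of the case's middle.
- vblock: Two steel V-blocks on a dark plate (90 by 120 by 12 mm), fixed. Origin under its centre, z up; the 90 degree V runs along y. Blocks 25 mm long, 64 mm wide (x), 50 mm high, centred at y = -36 and +36 mm; 47 mm gap between them for fingers. V bottom 25 mm above the bench, mouth 50 mm wide at 50 mm height; a seated core's axis lies along y at x = 0, 46 mm above the bench, its top 61 mm.
- flank_near: The two sloping V faces on the -x side of the V-block pair (both blocks); part of the pair, same origin and axes as it.
- flank_far: The two sloping V faces on the +x side of the V-block pair (both blocks); part of the pair, same origin and axes as it.
- spatula: Spatula lying flat on the bench, 70 g: wooden handle 100 mm long, 14 mm wide, 16 mm high; steel blade 85 mm long, 22 mm wide, 2 mm thick, in line with the handle at half its height (8 mm above the bench as it lies). Origin under the middle of the handle, x along the tool towards the blade, z up; centre of mass about 42 mm from the origin towards the blade.
- blade_tip (a point): Middle of the blade's front edge, 135 mm ahead of the spatula's origin and 8 mm above its underside; axes as the spatula's.
- amber_bottle: Bystander: brown glass bottle, 60 mm diameter, 130 mm high, standing. Not to be moved.
- white_jar: Bystander: white plastic jar, 64 mm diameter, 80 mm high, standing. Not to be moved.
- steel_beaker: Bystander: open steel beaker, 80 mm across, 90 mm high. Not to be moved.
- brass_weight: Bystander: brass knob weight, 36 mm diameter, 52 mm high. Not to be moved.
- mortar: Bystander: white porcelain bowl, 100 mm across, 55 mm high. Not to be moved.
- short_core: Bystander: thick short concrete cylinder, 54 mm diameter, 60 mm high, standing on end. Not to be moved.
- steel_ring: Bystander: steel ring, 70 mm outside diameter, 20 mm high, lying flat on the bench. Not to be moved.

How it is judged:
By the outcome, as a careful person would: the job done as asked, in the order asked, and still so for the second after the job is handed in, while the arm keeps its last pose, push and grip.
It also fails if it takes over 72 s, if anything falls off the work surface, if the arm or the gripper's body presses on something with over 40 N, if the wrist force passes 120 N, or if a joint passes its speed limit or range.

ROBOT

A 6-joint arm with a two-finger parallel gripper is mounted at the origin on the work surface. World frame = base frame: x ahead of the robot, y to its left, z up, the work surface at z = 0. Lengths are in m, angles in rad, forces in N, time in s.
With the tool pointing down it reaches from about 0.25 to 0.775 m from the base axis. Payload 4 kg.
Tool frame: the origin (TCP) lies midway between the tips of the shut fingers; the grasp point (between the pads) lies grip_point_offset behind it (grip_point_offset is the distance from the TCP to the grasp point, in m); z points along the fingers, y is the line along which they close (so a half turn about z gives the same grasp; the last joint's range is limited). The gripper opens to 94 mm and grips with 3 to 60 N. Pads are 16 mm wide; open, the fingers measure 119 mm over their backs; the gripper's body (75 mm by 177 mm) begins 78 mm behind the grasp point.
Start: joints at [-1.239, 0.087, 1.371, -0, 1.684, -0.103], TCP at [0.232, -0.499, 0.206] pointing down, gripper open.
Joint ranges: [-3.1, 3.1], [-0.76, 2.03], [0.27, 2.55], [-1.08, 4.22], [0.17, 2.65], [-2.57, 2.57]. Speed limits (rad/s): [2.79, 2.79, 3.14, 3.14, 3.14, 3.14].

INTERFACE

Orientations are given as [roll, pitch, yaw] about the fixed x, y, z axes, in that order (R = Rz(yaw) Ry(pitch) Rx(roll)).
In Python, from bench import * gives the robot as it stands. The module is installed in compiled form; this text tells all that it offers.
- The arm moves only by the tool apply_moves, never from a script. Its argument "commands" is a list of rows, each a list of 7 numbers: the turn, a rotation vector about the world's x, y, z in rad, then the shift along the world's x, y, z in m, then the opening in per cent of the stroke, from 0 (shut) to 100 (fully open). In form: [[ax, ay, az, x, y, z, jaw], ...]. A call has exactly 5 rows; each row is the pose to reach, as a shift and turn from the pose commanded when the call began; what a row does not reach only later rows make up. A row lasts 1/10 s, in which the tool goes at most 50 mm and 8.59 degrees, less where a joint would pass 70% of its speed; a pose out of reach is approached as far as the arm can. A call with a gripper value outside its range is refused whole. The fingers move at their own pace and stop on an object; the grip force is fixed at half the most. Time passes only in rows, so rows that repeat a pose let the fingers close, or fill a call up. It gives the time, the measured TCP pose, the force, the opening and the grip force at its end, in the units of the state.
- get_obs(): the state, without advancing time (a new reading comes with each control period).
- snapshot(name): name is "scene" or "side" or "wrist"; returns a dict with "pixels" (480x640x3 uint8, red, green, blue), "vertical_fov" (degrees; the focal length in pixels is half the picture's height over the tangent of half this angle, whatever the lens; pixels are square), "cx", "cy" (the principal point, pixels), "k1" (the pictures are not rectified: a ray, as slopes to the right and down, at radius r is drawn at 1 + k1 r^2 times it, then the intrinsics apply), "rvec" (rotation vector, rad) and "tvec" (3), from world to camera coordinates, as OpenCV has them. Camera axes: x right, y down, z forward; pixel columns grow to the right and rows downward; lengths in m; the calibration is good to about 2 mm. A picture is of the moment at which its call begins. There is no depth.
- close_job(): hands the job in; it is judged then, once.
Trained networks look in the newest picture that a camera, given by its name, has taken for a name from the list of things; names that differ only in an ending like _2 or _b are one class to them, and where a whole thing is asked for, a point or a joint stands for the part that bears it (a point fixed in the world has none). Each returns a list of dicts, best first, with "score" (0 to 1); they miss things now and then, are a little off and sometimes report something else, mostly with a low value. They report only what shows in the picture. A call takes as long as a camera call.
- masks_of(camera, query): "mask" (480x640 bool, what is visible of it) and "extent" ([left, top, right, bottom] in pixels, round what is visible of it).
- place_of(camera, query): "pixel" ([column, row] in pixels: a listed point, or the origin of a listed thing).
The state is a dict: "time": time; "joint_positions": joint angles; "qvel": joint speeds; "joint_torque": joint torques, N m; "tool_pos": TCP position; "ee_rot": TCP orientation; "wrist_force": force on the tool from outside, world axes, zero at the start; "wrist_torque": the same for the moment, N m; "width": finger opening in m; "finger_force": force on a finger pad.
Only numpy, scipy, OpenCV 4.12 (cv2) and the standard library are available. Lean on these libraries where they do the work, as an engineer would, in place of code of your own. Each camera call takes 0.05 s, during which the arm holds its last target. There are 200 camera calls.

## Working session

There is one attempt and no reset: what is moved stays moved. The work goes in short steps, Python scripts to look and compute and a tool call to move; the robot and the scene stay as the last step left them, time stands still between calls to the robot, and variables do not carry over. Pictures are saved under pics/ and viewed, at most 10 in all, crops included, and the job is handed in when it is done.

Besides the shell and the picture viewer there is one more tool, called after ">>>" by a JSON object that holds its "op" and its "data". apply_moves: Moves the arm, as the interface text tells. Its arguments: {"type":"object","properties":{"commands":{"type":"array"}},"required":["commands"]}

```bash
mkdir -p pics
cat > h.py <<'E'
from bench import *
import numpy as np, cv2
from scipy.spatial.transform import Rotation as R
def cam(s):
    f=240/np.tan(np.radians(s["vertical_fov"])/2)
    return f,s["cx"],s["cy"],s["k1"],R.from_rotvec(np.array(s["rvec"]).ravel()).as_matrix(),np.array(s["tvec"]).ravel()
def proj(s,P):
    f,cx,cy,k,Rm,t=cam(s); p=np.atleast_2d(P)@Rm.T+t; q=p[:,:2]/p[:,2:]
    q=q*(1+k*(q**2).sum(1,keepdims=True)); return q*f+[cx,cy]
def ray(s,px):
    f,cx,cy,k,Rm,t=cam(s); d=(np.array(px,float)-[cx,cy])/f; q=d.copy()
    for _ in range(30): q=d/(1+k*(q@q))
    return -Rm.T@t, Rm.T@np.r_[q,1]
def onz(s,px,z):
    o,d=ray(s,px); return o+d*(z-o[2])/d[2]
def tri(obs):
    A=np.zeros((3,3));b=np.zeros(3)
    for s,px in obs:
        o,d=ray(s,px); d=d/np.linalg.norm(d); M=np.eye(3)-np.outer(d,d); A+=M;b+=M@o
    return np.linalg.solve(A,b)
def save(s,n): cv2.imwrite(f"pics/{n}.png",s["pixels"][:,:,::-1])
E
python3 - <<'E'
from h import *
np.set_printoptions(precision=4,suppress=True)
S={c:snapshot(c) for c in("scene","side","wrist")}
for c in S: save(S[c],c+"0"); print(c,S[c]["vertical_fov"],ray(S[c],[320,240]))
for n in ["case","lid_hinge","lid_edge","vblock","spatula","blade_tip","amber_bottle","white_jar","steel_beaker","brass_weight","mortar","short_core","steel_ring"]:
    z={"lid_hinge":.05,"lid_edge":.05,"blade_tip":.008}.get(n,0)
    for c in S:
        for r in place_of(c,n)[:2]:
            print(n,c,round(r["score"],2),np.round(r["pixel"],1),onz(S[c],r["pixel"],z))
print(get_obs())
E
```

```text
scene 52.42046650489157 (array([1.2657, 0.0188, 1.1538]), array([-0.5255,  0.0034, -0.8508]))
side 52.550809305893594 (array([0.2041, 0.9108, 0.9355]), array([ 0.2937, -0.6911, -0.6604]))
wrist 62.971665540511296 (array([ 0.3081, -0.4634,  0.3833]), array([-0.2509, -0.1237, -0.9602]))
case scene 0.92 [389.7 256.6] [0.6014 0.215  0.    ]
case side 0.72 [284.5 312.9] [0.5931 0.2195 0.    ]
case side 0.67 [290.6 248.7] [ 0.6824 -0.0003  0.    ]
lid_hinge scene 0.91 [398.2 268. ] [0.6636 0.2267 0.05  ]
lid_hinge side 0.68 [337.8 182.4] [ 0.6554 -0.2942  0.05  ]
lid_hinge side 0.67 [260.6 297.5] [0.6471 0.236  0.05  ]
lid_edge scene 0.81 [387.8 226.6] [0.5363 0.2068 0.05  ]
lid_edge side 0.66 [310.  301.1] [0.5322 0.199  0.05  ]
vblock scene 0.78 [228.9 239.4] [ 0.5577 -0.2306  0.    ]
vblock scene 0.2 [183.3 188.6] [ 0.3826 -0.3896  0.    ]
vblock side 0.59 [359.7 214.5] [ 0.5544 -0.2272  0.    ]
spatula scene 0.71 [319.7 222.1] [0.4931 0.0216 0.    ]
spatula side 0.68 [349.2 275.7] [0.4908 0.0343 0.    ]
spatula side 0.31 [311.2 299.8] [0.5497 0.1535 0.    ]
blade_tip scene 0.87 [314.6 
[... 971 characters left out ...]
0.3949 -0.3808  0.    ]
steel_ring scene 0.28 [305.9 284. ] [ 0.6902 -0.0114  0.    ]
steel_ring side 0.76 [422.3 197.5] [ 0.3977 -0.392   0.    ]
steel_ring side 0.38 [208.  351.7] [0.7038 0.3938 0.    ]
{'time': 2.1, 'joint_positions': array([-1.2391,  0.0872,  1.3707, -0.    ,  1.6836, -0.1031]), 'qvel': array([ 0.0004,  0.003 ,  0.0003, -0.0003,  0.    ,  0.0003]), 'joint_torque': array([ -0.0002, -34.003 , -30.2591,   0.0717,   0.0238,  -0.    ]), 'tool_pos': array([ 0.2317, -0.4989,  0.2055]), 'ee_rot': array([3.1415, 0.    , 0.4348]), 'wrist_force': array([-0.0752,  0.7376,  0.0012]), 'wrist_torque': array([ 0.0144,  0.0343, -0.0164]), 'finger_force': 0.0, 'width': 0.0939281590794257}
```

View pics/scene0.png

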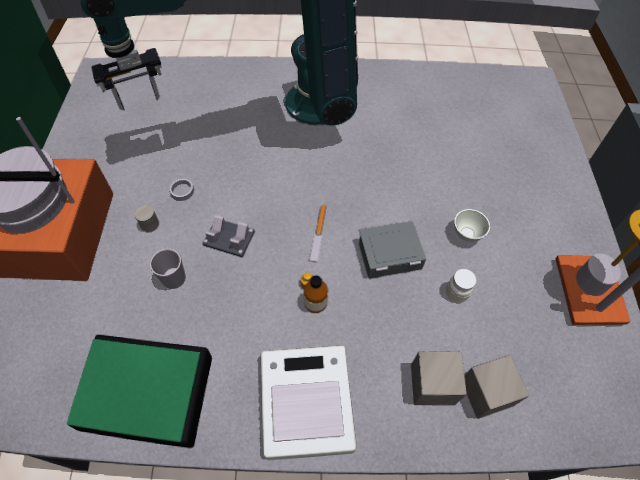

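View pics/side0.png

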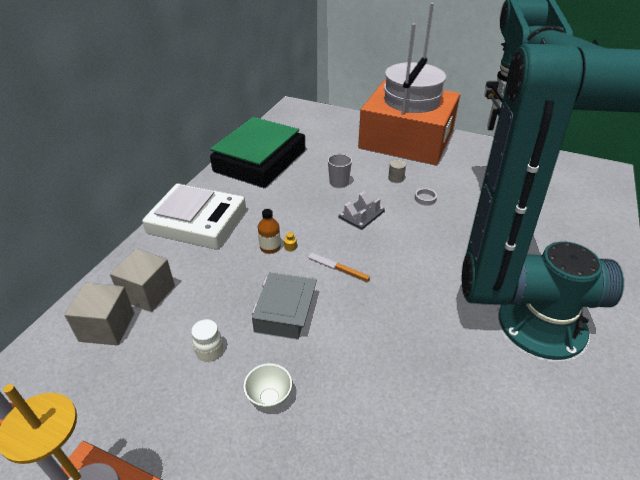

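```bash
cat >> h.py <<'E'
from scipy.optimize import minimize
def box(x0,x1,y0,y1,z0,z1): return np.array([[x,y,z] for x in(x0,x1) for y in(y0,y1) for z in(z0,z1)])/1000
def vpart(y0,y1,a): # half block with slope, x sign a
    return np.array([[a*x,y,z] for x,z in((0,12),(0,25),(25,50),(32,50),(32,12)) for y in(y0,y1)])/1000
PARTS={"case":[box(-55,55,-75,75,0,50),box(-69,55,-76,76,50,56)],
 "vblock":[box(-45,45,-60,60,0,12)]+[vpart(c-12.5,c+12.5,a) for c in(-36,36) for a in(-1,1)],
 "spatula":[box(-50,50,-7,7,0,16),box(50,135,-11,11,7,9)]}
def render(s,parts,p,z=0,K=4):
    c,sn=np.cos(p[2]),np.sin(p[2]); M=np.array([[c,-sn,0],[sn,c,0],[0,0,1]])
    im=np.zeros((480,640),np.uint8)
    for P in parts:
        q=proj(s,P@M.T+[p[0],p[1],z]); h=cv2.convexHull(np.float32(q))
        cv2.fillConvexPoly(im,np.int32(np.round(h*256)),255,cv2.LINE_AA,8)
    return im/255.
def fit(parts,views,p0,z=0):
    def cost(p):
        e=0
        for s,m in views:
            r=render(s,parts,p,z); e+=np.abs(cv2.GaussianBlur(r,(0,0),1.5)-cv2.GaussianBlur(m.astype(float),(0,0),1.5)).sum()/m.sum()
        return e/len(views)
    best=min((minimize(cost,np.array(p0)+[0,0,d],method="Nelder-Mead",options=dict(initial_simplex=np.array(p0)+[0,0,d]+np.array([[0,0,0],[.008,0,0],[0,.008,0],[0,0,.1]]),xatol=1e-5,fatol=1e-5)) for d in(-.15,0,.15)),key=lambda r:r.fun)
    return best.x,best.fun
E
python3 - <<'E'
from h import *
np.set_printoptions(precision=4,suppress=True)
import bench; print([ (n,getattr(bench,n)) for n in dir(bench) if 'grip' in n.lower() or 'off' in n.lower()])
S={c:snapshot(c) for c in("scene","side")}
for n,p0 in (("case",[.597,.217,.14]),("vblock",[.556,-.229,-.1]),("spatula",[.492,.028,-.13])):
    V=[]
    for c in S:
        r=masks_of(c,n)
        print(n,c,[(round(x["score"],2),x["extent"]) for x in r[:2]])
        if r: V.append((S[c],r[0]["mask"]))
    for v in V: print(fit(PARTS[n],[v],p0))
    print(n,"both",fit(PARTS[n],V,p0))
E
```

```text
[('grip_point_offset', 0.0188)]
case scene [(0.69, [358.4, 220.2, 427.0, 279.5])]
case side [(0.59, [253.7, 270.9, 316.1, 340.1])]
(array([0.6008, 0.2132, 0.2401]), np.float64(0.04688973409418457))
(array([0.5986, 0.2158, 0.1989]), np.float64(0.05569730239045644))
case both (array([0.5991, 0.214 , 0.2027]), np.float64(0.05908782566202763))
vblock scene [(0.96, [199.8, 218.2, 252.1, 258.3])]
vblock side [(0.87, [340.6, 191.6, 385.0, 231.9])]
(array([ 0.5534, -0.231 , -0.2906]), np.float64(0.14060845768799757))
(array([ 0.55  , -0.2307, -0.2409]), np.float64(0.12136254884281515))
vblock both (array([ 0.5515, -0.2302, -0.2853]), np.float64(0.13656991097483304))
spatula scene [(0.87, [308.8, 207.0, 324.7, 261.1])]
spatula side [(0.64, [305.6, 254.7, 367.7, 281.9])]
(array([ 0.4867,  0.0226, -0.1143]), np.float64(0.2988251299354229))
(array([ 0.4879,  0.028 , -0.1543]), np.float64(0.25662456712435977))
spatula both (array([ 0.4871,  0.0242, -0.1277]), np.float64(0.3126718536649985))
```

>>> {"op": "apply_moves", "data": {"commands": [[0, 0, -0.05, 0.0234, 0.042, 0, 100], [0, 0, -0.1, 0.0468, 0.084, 0, 100], [0, 0, -0.15, 0.0702, 0.126, 0, 100], [0, 0, -0.2, 0.0936, 0.168, 0, 100], [0, 0, -0.24, 0.117, 0.21, 0, 100]]}}

```text
time: 3.0
tool_pos: [0.3492, -0.2872, 0.2057]
ee_rot: [3.141, -0.001, 0.192]
wrist_force: [0.3, -0.2, -0.0]
width: 0.0938
finger_force: 0.0
```

>>> {"op": "apply_moves", "data": {"commands": [[0, 0, -0.05, 0.0234, 0.042, 0, 100], [0, 0, -0.1, 0.0468, 0.084, 0, 100], [0, 0, -0.15, 0.0702, 0.126, 0, 100], [0, 0, -0.2, 0.0936, 0.168, 0, 100], [0, 0, -0.24, 0.117, 0.21, 0, 100]]}}

```text
time: 3.5
tool_pos: [0.4664, -0.077, 0.2059]
ee_rot: [3.141, -0.001, -0.047]
wrist_force: [-0.2, -0.5, 0.4]
width: 0.094
finger_force: 0.0
```

>>> {"op": "apply_moves", "data": {"commands": [[0, 0, -0.04, 0.02, 0.035, 0, 80], [0, 0, -0.083, 0.04, 0.07, 0, 60], [0, 0, -0.083, 0.056, 0.099, 0, 50], [0, 0, -0.083, 0.056, 0.099, 0, 50], [0, 0, -0.083, 0.056, 0.099, 0, 50]]}}

```text
time: 4.0
tool_pos: [0.5216, 0.0205, 0.2052]
ee_rot: [3.141, 0.001, -0.127]
wrist_force: [-0.0, -0.3, 0.8]
width: 0.0573
finger_force: 0.0
```

Run:
```python
from h import *
np.set_printoptions(precision=4,suppress=True)
s=snapshot("wrist"); save(s,"w1")
m=masks_of("wrist","spatula"); b=place_of("wrist","blade_tip"); o=place_of("wrist","spatula")
print([(x["score"],x["extent"]) for x in m],[(x["score"],x["pixel"],onz(s,x["pixel"],.008)) for x in b[:2]],[(x["score"],x["pixel"],onz(s,x["pixel"],.0)) for x in o[:2]])
print(fit(PARTS["spatula"],[(s,m[0]["mask"])],[.487,.024,-.128]))
print(proj(s,get_obs()["tool_pos"]))
```

```text
[(0.92, [306.5, 107.9, 333.1, 296.5])] [(0.87, [319.5, 109.3], array([0.6196, 0.0051, 0.008 ]))] [(0.83, [318.6, 244.9], array([0.4887, 0.0225, 0.    ]))]
(array([ 0.488 ,  0.0251, -0.1341]), np.float64(0.12853479671590165))
[[319.46   302.4618]]
```

View pics/w1.png

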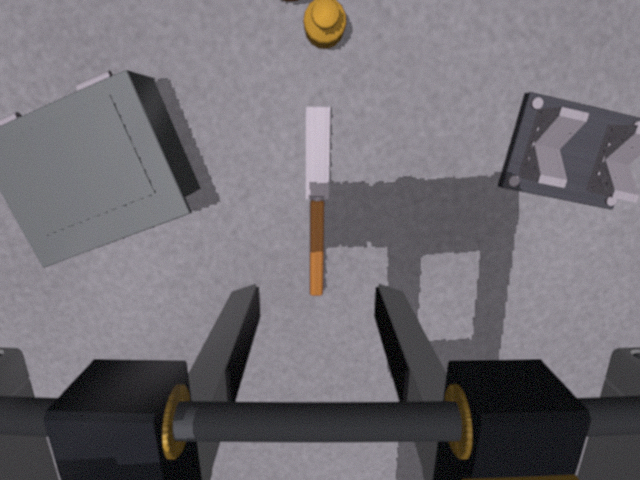

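>>> {"op": "apply_moves", "data": {"commands": [[0, 0, -0.008, -0.002, -0.001, -0.045, 50], [0, 0, -0.008, -0.002, -0.001, -0.09, 50], [0, 0, -0.008, -0.002, -0.001, -0.135, 50], [0, 0, -0.008, -0.002, -0.001, -0.175, 50], [0, 0, -0.008, -0.002, -0.001, -0.19, 50]]}}

```text
time: 4.7
tool_pos: [0.5157, 0.0182, 0.0108]
ee_rot: [3.141, 0.008, -0.138]
wrist_force: [0.1, -0.3, -1.1]
width: 0.0468
finger_force: 0.0
```

>>> {"op": "apply_moves", "data": {"commands": [[0, 0, 0, 0, 0, -0.006, 50], [0, 0, 0, 0, 0, -0.011, 50], [0, 0, 0, 0, 0, -0.011, 30], [0, 0, 0, 0, 0, -0.011, 5], [0, 0, 0, 0, 0, -0.011, 0]]}}

```text
time: 5.2
tool_pos: [0.5208, 0.019, 0.006]
ee_rot: [-3.142, -0.003, -0.136]
wrist_force: [-1.0, 0.7, 0.4]
width: 0.0268
finger_force: 0.0
```

>>> {"op": "apply_moves", "data": {"commands": [[0, 0, 0, 0, 0, 0, 0], [0, 0, 0, 0, 0, 0, 0], [0, 0, 0, 0, 0, 0, 0], [0, 0, 0, 0, 0, 0, 0], [0, 0, 0, 0, 0, 0, 0]]}}

```text
time: 5.7
tool_pos: [0.5202, 0.0192, 0.0053]
ee_rot: [-3.141, -0.001, -0.136]
wrist_force: [0.2, 0.8, 5.0]
width: 0.0133
finger_force: 30.0
```

>>> {"op": "apply_moves", "data": {"commands": [[0, 0, 0, 0, 0, 0.02, 0], [0, 0, 0, 0, 0, 0.055, 0], [0, 0, 0.06, -0.02, 0.02, 0.085, 0], [0, 0, 0.12, -0.04, 0.04, 0.115, 0], [0, 0, 0.18, -0.06, 0.06, 0.145, 0]]}}

```text
time: 6.2
tool_pos: [0.4583, 0.0795, 0.1496]
ee_rot: [3.141, 0.002, 0.045]
wrist_force: [1.0, 0.2, -0.8]
width: 0.014
finger_force: 30.0
```

>>> {"op": "apply_moves", "data": {"commands": [[0, 0, 0.05, -0.02, 0.03, 0.02, 0], [0, 0, 0.1, -0.04, 0.06, 0.04, 0], [0, 0, 0.166, -0.06, 0.086, 0.05, 0], [0, 0, 0.166, -0.06, 0.086, 0.05, 0], [0, 0, 0.166, -0.06, 0.086, 0.05, 0]]}}

```text
time: 6.7
tool_pos: [0.3994, 0.1652, 0.199]
ee_rot: [3.141, 0.0, 0.211]
wrist_force: [0.0, -0.0, -1.1]
width: 0.0132
finger_force: 30.0
```

Run:
```python
from h import *
np.set_printoptions(precision=4,suppress=True)
s=snapshot("wrist"); save(s,"w2")
o=get_obs(); print(o["tool_pos"],o["ee_rot"],o["wrist_force"])
for n,z in(("lid_edge",.05),("blade_tip",o["tool_pos"][2]+.003),("case",0)): print(n,[(x["score"],x["pixel"],onz(s,x["pixel"],z)) for x in place_of("wrist",n)[:2]])
V=[(s,masks_of("wrist","case")[0]["mask"])]
print(fit(PARTS["case"],V,[.599,.214,.21]))
```

```text
[0.3995 0.1647 0.1985] [3.1406 0.0015 0.2094] [ 0.6309 -0.6953 -0.9357]
lid_edge [(0.67, [307.2, 57.4], array([0.5307, 0.2005, 0.05  ]))]
blade_tip [(0.57, [316.8, 81.4], array([0.4997, 0.1865, 0.2015]))]
case []
(array([0.6003, 0.216 , 0.2123]), np.float64(0.015454767703773553))
```

View pics/w2.png

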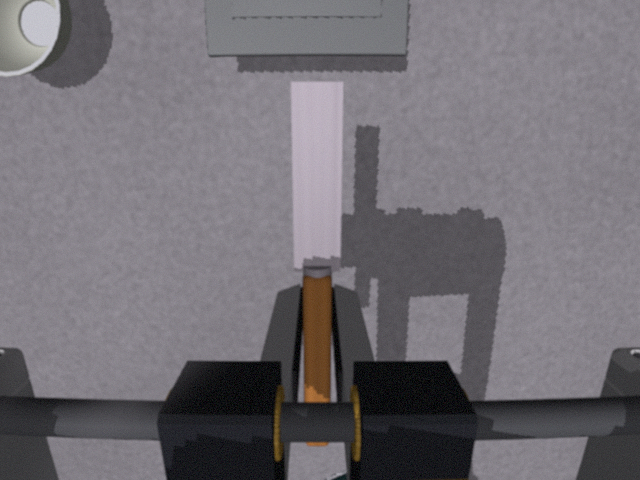

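>>> {"op": "apply_moves", "data": {"commands": [[0, 0, 0, 0.001, 0.004, -0.045, 0], [0, 0, 0, 0.003, 0.008, -0.09, 0], [0, 0, 0, 0.003, 0.008, -0.13, 0], [0, 0, 0, 0.003, 0.008, -0.161, 0], [0, 0, 0, 0.003, 0.008, -0.161, 0]]}}

```text
time: 7.45
tool_pos: [0.3984, 0.1712, 0.0331]
ee_rot: [3.141, 0.012, 0.208]
wrist_force: [0.0, 0.7, -0.6]
width: 0.0137
finger_force: 30.0
```

>>> {"op": "apply_moves", "data": {"commands": [[0, 0, 0, 0.01, 0.002, 0, 0], [0, 0, 0, 0.02, 0.0043, 0, 0], [0, 0, 0, 0.03, 0.0065, 0, 0], [0, 0, 0, 0.0385, 0.0083, 0, 0], [0, 0, 0, 0.0385, 0.0083, 0, 0]]}}

```text
time: 7.95
tool_pos: [0.4433, 0.1819, 0.0397]
ee_rot: [-3.142, -0.003, 0.21]
wrist_force: [0.5, 0.2, -0.6]
width: 0.0135
finger_force: 30.0
```

Run:
```python
from h import *
np.set_printoptions(precision=4,suppress=True)
o=get_obs(); print(o["tool_pos"],o["ee_rot"],o["wrist_force"],o["wrist_torque"])
S=[snapshot(c) for c in("scene","side")]
a=[c["pixels"][170:330,220:460] if 0 else c["pixels"] for c in S]
i=cv2.resize(a[0][180:290,290:450],None,fx=3,fy=3); j=cv2.resize(a[1][220:350,240:400],None,fx=3,fy=3)
h=max(i.shape[0],j.shape[0]); i=cv2.copyMakeBorder(i,0,h-i.shape[0],0,0,0); j=cv2.copyMakeBorder(j,0,h-j.shape[0],0,0,0)
z=np.hstack([i,j])[:,:,::-1]; z=cv2.resize(z,None,fx=.8,fy=.8); print(z.shape); cv2.imwrite("pics/c3.png",z)
```

```text
[0.4433 0.1819 0.0397] [-3.1416 -0.0026  0.2095] [ 0.456   0.173  -0.6115] [0.0249 0.0693 0.0145]
(312, 768, 3)
```

View pics/c3.png

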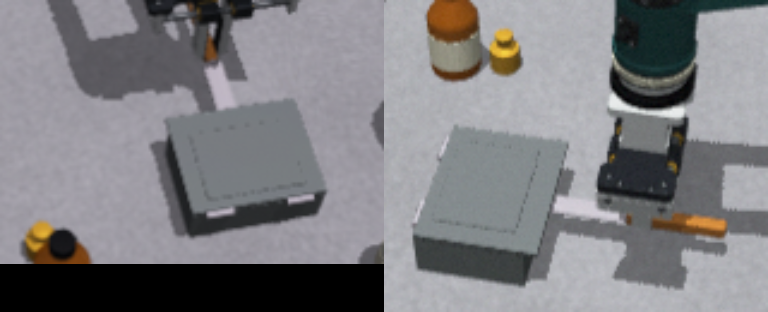

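>>> {"op": "apply_moves", "data": {"commands": [[0, 0, 0, 0.0017, 0.0004, 0.0256, 0], [0, 0, 0, 0.0067, 0.0014, 0.0446, 0], [0, 0, 0, 0.0148, 0.0032, 0.0625, 0], [0, 0, 0, 0.0258, 0.0055, 0.0786, 0], [0, 0, 0, 0.0395, 0.0085, 0.0926, 0]]}}

```text
time: 8.55
tool_pos: [0.4796, 0.1899, 0.1316]
ee_rot: [3.141, 0.002, 0.21]
wrist_force: [-0.8, -0.5, -1.8]
width: 0.0137
finger_force: 30.0
```

```bash
cat > chk.py <<'E'
from h import *
import sys
np.set_printoptions(precision=4,suppress=True)
o=get_obs(); print(o["tool_pos"],o["ee_rot"],o["wrist_force"],o["wrist_torque"])
S={c:snapshot(c) for c in("scene","side")}
for n in("lid_edge","blade_tip"):
    L=[]
    for c in S:
        r=place_of(c,n); print(n,c,[(round(x["score"],2),np.round(x["pixel"],1)) for x in r[:2]])
        if r: L.append((S[c],r[0]["pixel"]))
    if len(L)==2: print(tri(L))
i=cv2.resize(S["scene"]["pixels"][150:290,280:450],None,fx=2.3,fy=2.3); j=cv2.resize(S["side"]["pixels"][210:350,230:400],None,fx=2.3,fy=2.3)
cv2.imwrite(f"pics/{sys.argv[1]}.png",np.hstack([i,j])[:,:,::-1])
E
python3 chk.py c4
```

```text
[0.4796 0.1899 0.1316] [3.1415 0.0021 0.2102] [-0.8015 -0.4793 -1.7896] [-0.043   0.3234 -0.0975]
lid_edge scene [(0.59, array([396.2, 222. ]))]
lid_edge side [(0.58, array([292.5, 267.5]))]
[0.5792 0.2071 0.1472]
blade_tip scene [(0.63, array([396.2, 219.4]))]
blade_tip side [(0.62, array([287.2, 274.5]))]
[0.5774 0.2161 0.1414]
```

View pics/c4.png

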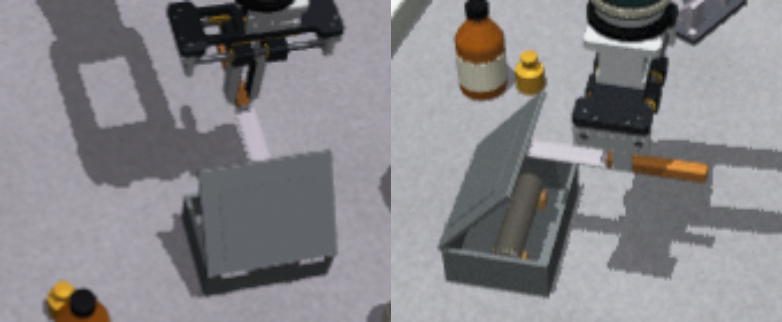

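>>> {"op": "apply_moves", "data": {"commands": [[0, 0, 0, 0.0158, 0.0034, 0.0113, 0], [0, 0, 0, 0.0369, 0.0079, 0.0209, 0], [0, 0, 0, 0.0595, 0.0128, 0.0258, 0], [0, 0, 0, 0.0825, 0.0177, 0.0258, 0], [0, 0, 0, 0.1014, 0.0218, 0.022, 0]]}}

```text
time: 9.35
tool_pos: [0.5822, 0.2119, 0.1526]
ee_rot: [-3.142, 0.001, 0.21]
wrist_force: [-1.3, 0.2, -0.0]
width: 0.0136
finger_force: 30.0
```

>>> {"op": "apply_moves", "data": {"commands": [[0, 0, 0, 0.0073, 0.0016, -0.0024, 0], [0, 0, 0, 0.012, 0.0026, -0.0045, 0], [0, 0, 0, 0.0146, 0.0031, -0.0054, 0], [0, 0, 0, 0.0146, 0.0031, -0.0054, 0], [0, 0, 0, 0.0146, 0.0031, -0.0054, 0]]}}

```text
time: 9.85
tool_pos: [0.5963, 0.2148, 0.148]
ee_rot: [3.142, -0.0, 0.21]
wrist_force: [-0.2, 0.2, -1.0]
width: 0.0138
finger_force: 30.0
```

```bash
python3 chk.py c5
```

```text
[0.5963 0.2148 0.148 ] [ 3.1415 -0.0002  0.2099] [-0.2205  0.1511 -0.9522] [-0.0048  0.0649  0.0588]
lid_edge scene [(0.44, array([227.6, 238.9]))]
lid_edge side [(0.79, array([234.7, 256.9]))]
[ 0.7324 -0.0514  0.0831]
blade_tip scene [(0.67, array([410.2, 259.4]))]
blade_tip side [(0.86, array([238.3, 264.3]))]
[0.694  0.2394 0.148 ]
```

View pics/c5.png

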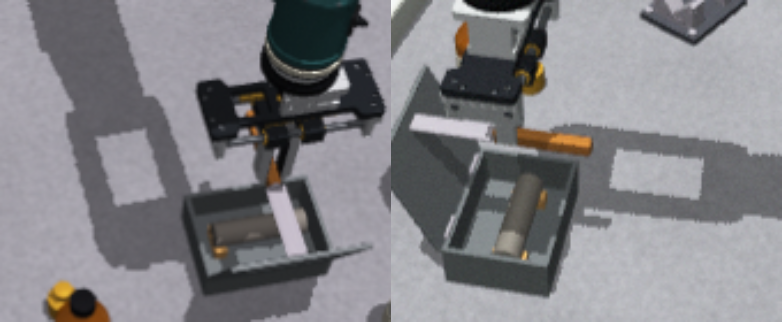

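>>> {"op": "apply_moves", "data": {"commands": [[0, 0, 0, -0.03, -0.0065, 0.003, 0], [0, 0, 0, -0.07, -0.015, 0.01, 0], [0, 0, 0, -0.11, -0.0235, 0.02, 0], [0, 0, 0, -0.147, -0.0315, 0.03, 0], [0, 0, 0, -0.147, -0.0315, 0.03, 0]]}}

```text
time: 10.65
tool_pos: [0.4471, 0.1831, 0.18]
ee_rot: [-3.141, -0.003, 0.211]
wrist_force: [-0.2, 0.6, -0.2]
width: 0.0133
finger_force: 30.0
```

>>> {"op": "apply_moves", "data": {"commands": [[0, 0, -0.07, 0.014, -0.033, 0, 0], [0, 0, -0.14, 0.028, -0.066, 0, 0], [0, 0, -0.21, 0.042, -0.1, 0, 0], [0, 0, -0.28, 0.056, -0.133, 0, 0], [0, 0, -0.346, 0.071, -0.164, 0, 0]]}}

```text
time: 11.15
tool_pos: [0.5219, 0.0177, 0.1776]
ee_rot: [3.142, -0.001, -0.139]
wrist_force: [0.3, -0.3, -0.4]
width: 0.0136
finger_force: 30.0
```

>>> {"op": "apply_moves", "data": {"commands": [[0, 0, 0, 0, 0, -0.04, 0], [0, 0, 0, 0, 0, -0.08, 0], [0, 0, 0, 0, 0, -0.12, 0], [0, 0, 0, 0, 0, -0.15, 0], [0, 0, 0, 0, 0, -0.15, 0]]}}

```text
time: 11.65
tool_pos: [0.5169, 0.0194, 0.0221]
ee_rot: [3.141, 0.011, -0.137]
wrist_force: [-0.6, 0.5, -1.0]
width: 0.0131
finger_force: 30.0
```

>>> {"op": "apply_moves", "data": {"commands": [[0, 0, 0, 0, 0, -0.006, 0], [0, 0, 0, 0, 0, -0.012, 0], [0, 0, 0, 0, 0, -0.017, 0], [0, 0, 0, 0, 0, -0.02, 0], [0, 0, 0, 0, 0, -0.02, 0]]}}

```text
time: 12.15
tool_pos: [0.5208, 0.0194, 0.0079]
ee_rot: [3.142, -0.0, -0.136]
wrist_force: [0.6, 0.8, -1.3]
width: 0.0137
finger_force: 30.0
```

Run:
```python
from h import *
np.set_printoptions(precision=4,suppress=True)
o=get_obs(); print(o["tool_pos"],o["ee_rot"],o["wrist_force"],o["wrist_torque"])
```

```text
[0.5208 0.0194 0.0079] [ 3.1415 -0.0004 -0.1361] [ 0.5583  0.837  -1.2844] [-0.003   0.045  -0.0036]
```

>>> {"op": "apply_moves", "data": {"commands": [[0, 0, 0, 0, 0, -0.002, 0], [0, 0, 0, 0, 0, -0.003, 0], [0, 0, 0, 0, 0, -0.003, 0], [0, 0, 0, 0, 0, -0.003, 20], [0, 0, 0, 0, 0, -0.003, 45]]}}

```text
time: 12.65
tool_pos: [0.5208, 0.0194, 0.0048]
ee_rot: [3.142, -0.0, -0.136]
wrist_force: [-0.4, 0.5, -1.0]
width: 0.0237
finger_force: 0.0
```

>>> {"op": "apply_moves", "data": {"commands": [[0, 0, 0, 0, 0, 0, 45], [0, 0, 0, 0, 0, 0, 45], [0, 0, 0, 0, 0, 0.02, 45], [0, 0, 0, 0, 0, 0.06, 45], [0, 0, 0, 0, 0, 0.1, 45]]}}

```text
time: 13.15
tool_pos: [0.5197, 0.0194, 0.1047]
ee_rot: [3.141, 0.003, -0.136]
wrist_force: [0.9, -0.1, -0.1]
width: 0.0423
finger_force: 0.0
```

>>> {"op": "apply_moves", "data": {"commands": [[0, 0, 0.1, 0, 0, 0.045, 45], [0, 0, 0.24, 0, 0.01, 0.09, 45], [0, 0, 0.38, 0.01, 0.04, 0.12, 45], [0, 0, 0.52, 0.02, 0.07, 0.15, 45], [0, 0, 0.66, 0.03, 0.1, 0.175, 45]]}}

```text
time: 13.65
tool_pos: [0.5512, 0.1203, 0.2821]
ee_rot: [3.14, -0.002, 0.529]
wrist_force: [-0.0, -0.0, 0.7]
width: 0.0426
finger_force: 0.0
```

>>> {"op": "apply_moves", "data": {"commands": [[0, 0, 0.14, 0.01, 0.02, 0, 45], [0, 0, 0.28, 0.02, 0.04, 0, 45], [0, 0, 0.42, 0.03, 0.06, 0, 45], [0, 0, 0.56, 0.04, 0.08, 0, 45], [0, 0, 0.7, 0.044, 0.096, 0, 45]]}}

```text
time: 14.15
tool_pos: [0.5952, 0.2165, 0.2789]
ee_rot: [-3.141, 0.0, 1.23]
wrist_force: [-0.2, -0.0, 0.4]
width: 0.0427
finger_force: 0.0
```

>>> {"op": "apply_moves", "data": {"commands": [[0, 0, 0.14, 0, 0, 0, 45], [0, 0, 0.28, 0, 0, 0, 45], [0, 0, 0.42, 0, 0, 0, 45], [0, 0, 0.559, 0, 0, 0, 45], [0, 0, 0.559, 0, 0, 0, 45]]}}

```text
time: 14.65
tool_pos: [0.5947, 0.2154, 0.2794]
ee_rot: [-3.141, 0.0, 1.783]
wrist_force: [-0.3, -0.7, -0.7]
width: 0.0421
finger_force: 0.0
```

Run:
```python
from h import *
np.set_printoptions(precision=4,suppress=True)
o=get_obs(); print(o["tool_pos"],o["ee_rot"],o["joint_positions"])
s=snapshot("wrist"); save(s,"w6")
for n,z in(("core",.03),("case",0),("lid_hinge",.05)): print(n,[(x["score"],x["pixel"],onz(s,x["pixel"],z)) for x in place_of("wrist",n)[:2]])
m=masks_of("wrist","core")[0]; print(m["score"],m["extent"])
t=np.linspace(0,2*np.pi,24,endpoint=False)
cyl=[np.array([[.015*np.cos(a),y,.015*np.sin(a)] for a in t for y in(-.055,.055)])]
print(fit(cyl,[(s,m["mask"])],[.594,.215,.21],z=.03))
S={c:snapshot(c) for c in("scene","side")}
for c in S:
    print(c,[(round(x["score"],2),x["pixel"],onz(S[c],x["pixel"],0)) for x in place_of(c,"spatula")[:1]],[(round(x["score"],2),onz(S[c],x["pixel"],.03)) for x in place_of(c,"core")[:1]])
```

```text
[0.5947 0.2154 0.2794] [-3.1413  0.      1.7825] [ 0.2579  0.2757  1.0071 -0.      1.8591  0.0462]
core [(0.67, [314.2, 197.6], array([0.5901, 0.2223, 0.03  ])), (0.5, [351.8, 372.1], array([0.6836, 0.013 , 0.03  ]))]
case [(0.63, [322.8, 199.7], array([0.6015, 0.2167, 0.    ]))]
lid_hinge [(0.88, [371.8, 209.7], array([0.652, 0.226, 0.05 ]))]
0.6 [304.0, 150.8, 329.6, 253.4]
(array([0.5924, 0.2183, 0.2199]), np.float64(0.09756468103070666))
scene [(0.79, [318.2, 222.8], array([0.4956, 0.0173, 0.    ]))] [(0.95, array([0.5836, 0.2198, 0.03  ]))]
side [(0.68, [340.9, 184.8], array([ 0.6662, -0.3533,  0.    ]))] [(0.86, array([0.5911, 0.215 , 0.03  ]))]
```

View pics/w6.png

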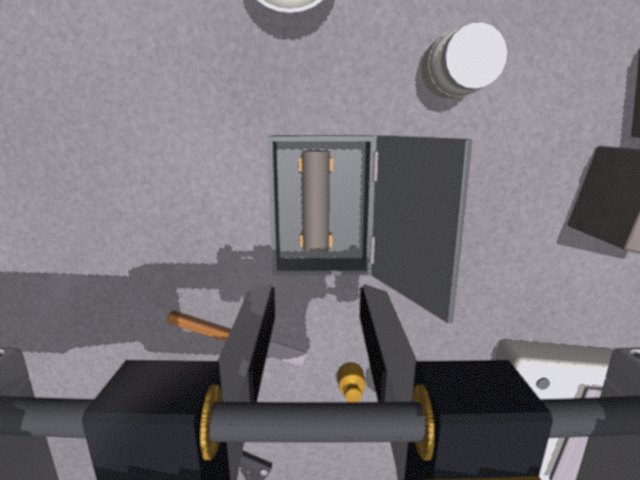

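>>> {"op": "apply_moves", "data": {"commands": [[0.018, -0.085, 0, 0.001, 0.0016, -0.045, 50], [0.0367, -0.171, 0, 0.001, 0.0016, -0.09, 50], [0.0367, -0.171, 0, 0.001, 0.0016, -0.13, 50], [0.0367, -0.171, 0, 0.001, 0.0016, -0.163, 50], [0.0367, -0.171, 0, 0.001, 0.0016, -0.163, 50]]}}

```text
time: 15.7
tool_pos: [0.5912, 0.2157, 0.1097]
ee_rot: [2.979, 0.001, 1.783]
wrist_force: [-1.0, 0.1, -0.7]
width: 0.047
finger_force: 0.0
```

```bash
cat >> h.py <<'E'
_t=np.linspace(0,2*np.pi,36,endpoint=False)
CYL=[np.array([[.015*np.cos(a),y,.015*np.sin(a)] for a in _t for y in(-.055,.055)])]
E
python3 - <<'E'
from h import *
np.set_printoptions(precision=4,suppress=True)
s=snapshot("wrist"); save(s,"w7")
o=get_obs(); print(o["tool_pos"],o["ee_rot"])
r=masks_of("wrist","core"); print([(m["score"],m["extent"]) for m in r])
if r: print(fit(CYL,[(s,r[0]["mask"])],[.594,.215,.21],z=.03))
print([(x["score"],x["pixel"],onz(s,x["pixel"],.03)) for x in place_of("wrist","core")[:2]])
Rm=R.from_euler("xyz",o["ee_rot"]).as_matrix(); print(Rm)
E
```

```text
[0.5938 0.2165 0.1139] [2.9725 0.0004 1.7827]
[(0.89, [275.9, 166.2, 322.7, 331.4])]
(array([0.592 , 0.2184, 0.2153]), np.float64(0.04066721509256021))
[]
[[-0.2103  0.9637  0.1646]
 [ 0.9776  0.2073  0.035 ]
 [-0.0004  0.1683 -0.9857]]
```

>>> {"op": "apply_moves", "data": {"commands": [[0, 0, 0, 0.0005, 0.0024, -0.025, 50], [0, 0, 0, 0.0005, 0.0024, -0.05, 50], [0, 0, 0, 0.0005, 0.0024, -0.075, 50], [0, 0, 0, 0.0005, 0.0024, -0.093, 50], [0, 0, 0, 0.0005, 0.0024, -0.098, 50]]}}

```text
time: 16.35
tool_pos: [0.597, 0.2196, 0.0194]
ee_rot: [2.966, 0.0, 1.783]
wrist_force: [0.6, -0.3, -0.4]
width: 0.0468
finger_force: 0.0
```

>>> {"op": "apply_moves", "data": {"commands": [[0, 0, 0, 0, 0, 0, 50], [0, 0, 0, 0, 0, 0, 40], [0, 0, 0, 0, 0, 0, 30], [0, 0, 0, 0, 0, 0, 10], [0, 0, 0, 0, 0, 0, 10]]}}

```text
time: 16.85
tool_pos: [0.5951, 0.2192, 0.02]
ee_rot: [2.969, 0.0, 1.783]
wrist_force: [-6.3, -1.8, 5.4]
width: 0.0294
finger_force: 30.0
```

>>> {"op": "apply_moves", "data": {"commands": [[0, 0, 0, 0, 0, 0, 10], [0, 0, 0, 0, 0, 0, 10], [0, 0, 0, 0, 0, 0, 10], [0, 0, 0, 0, 0, 0.003, 10], [0, 0, 0, 0, 0, 0.006, 10]]}}

```text
time: 17.35
tool_pos: [0.5965, 0.2194, 0.0252]
ee_rot: [2.966, 0.0, 1.783]
wrist_force: [-0.2, -0.2, -1.7]
width: 0.0295
finger_force: 30.0
```

>>> {"op": "apply_moves", "data": {"commands": [[0, 0, 0, 0, 0, 0.035, 10], [0, 0, 0, 0, 0, 0.075, 10], [0, 0, 0, 0, 0, 0.115, 10], [-0.018, 0.085, 0, 0, 0, 0.15, 10], [-0.0367, 0.171, 0, 0, 0, 0.18, 10]]}}

```text
time: 17.85
tool_pos: [0.5961, 0.2194, 0.2084]
ee_rot: [3.14, -0.0, 1.783]
wrist_force: [0.2, -0.2, -1.3]
width: 0.0293
finger_force: 30.0
```

>>> {"op": "apply_moves", "data": {"commands": [[0, 0, -0.05, -0.005, -0.035, 0.005, 10], [0, 0, -0.1, -0.01, -0.08, 0.01, 10], [0, 0, -0.15, -0.014, -0.125, 0.01, 10], [0, 0, -0.2, -0.018, -0.17, 0.01, 10], [0, 0, -0.25, -0.022, -0.215, 0.01, 10]]}}

```text
time: 18.35
tool_pos: [0.5743, 0.0027, 0.2151]
ee_rot: [3.14, 0.0, 1.531]
wrist_force: [1.5, 0.5, -1.6]
width: 0.0291
finger_force: 30.0
```

>>> {"op": "apply_moves", "data": {"commands": [[0, 0, -0.05, -0.005, -0.045, 0, 10], [0, 0, -0.1, -0.01, -0.09, 0, 10], [0, 0, -0.15, -0.014, -0.13, 0, 10], [0, 0, -0.2, -0.018, -0.155, 0, 10], [0, 0, -0.245, -0.022, -0.165, 0, 10]]}}

```text
time: 18.85
tool_pos: [0.552, -0.1634, 0.2147]
ee_rot: [3.141, 0.001, 1.282]
wrist_force: [-0.3, 1.0, -2.3]
width: 0.0294
finger_force: 30.0
```

Run:
```python
from h import *
np.set_printoptions(precision=4,suppress=True)
s=snapshot("wrist"); save(s,"w8")
o=get_obs(); print(o["tool_pos"],o["ee_rot"],o["wrist_force"])
T=o["tool_pos"]; y=o["ee_rot"][2]
r=masks_of("wrist","core"); print([(m["score"],m["extent"]) for m in r])
for dz in (.010,.014,.018): print(dz,fit(CYL,[(s,r[0]["mask"])],[T[0],T[1],y-np.pi/2],z=T[2]+dz)[0]-[T[0],T[1],0])
r=masks_of("wrist","vblock"); print([(m["score"],m["extent"]) for m in r])
print([(x["score"],x["pixel"],onz(s,x["pixel"],0)) for x in place_of("wrist","vblock")[:2]])
```

```text
[ 0.5515 -0.1635  0.2147] [3.1412 0.0013 1.2808] [-0.0565 -1.3879 -1.8579]
[(0.92, [281.1, 190.0, 352.0, 405.7])]
0.01 [ 0.0004  0.0002 -0.2865]
0.014 [ 0.0007  0.0008 -0.2884]
0.018 [ 0.0011  0.0012 -0.2859]
[(0.65, [348.9, 213.6, 381.0, 297.3])]
[]
```

View pics/w8.png

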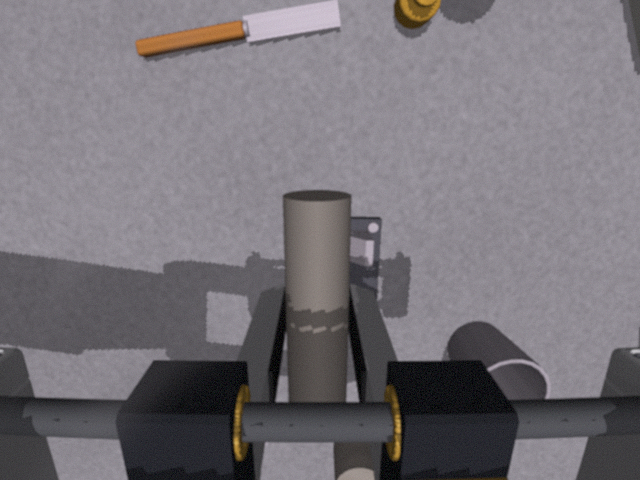

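>>> {"op": "apply_moves", "data": {"commands": [[0, 0, 0, -0.006, -0.035, 0.015, 10], [0, 0, 0, -0.013, -0.08, 0.03, 10], [0, 0, 0, -0.022, -0.122, 0.045, 10], [0, 0, 0, -0.03, -0.163, 0.045, 10], [0, 0, 0, -0.03, -0.163, 0.045, 10]]}}

```text
time: 19.55
tool_pos: [0.5217, -0.3269, 0.2596]
ee_rot: [3.141, 0.002, 1.285]
wrist_force: [0.6, 0.9, -1.9]
width: 0.0289
finger_force: 30.0
```

Run:
```python
from h import *
np.set_printoptions(precision=4,suppress=True)
s=snapshot("wrist"); save(s,"w9")
o=get_obs(); print(o["tool_pos"],o["ee_rot"],o["wrist_force"])
r=masks_of("wrist","vblock"); print([(m["score"],m["extent"]) for m in r])
print([(x["score"],x["pixel"],onz(s,x["pixel"],0)) for x in place_of("wrist","vblock")[:2]])
p,c=fit(PARTS["vblock"],[(s,r[0]["mask"])],[.5515,-.2302,-.285]); print(p,c)
T=o["tool_pos"]
rc=masks_of("wrist","core")
if rc: print(fit(CYL,[(s,rc[0]["mask"])],[T[0],T[1],-.29],z=T[2]+.014)[0]-[T[0],T[1],0],rc[0]["extent"])
im=s["pixels"].copy()
c_,n_=np.cos(p[2]),np.sin(p[2]); M=np.array([[c_,-n_,0],[n_,c_,0],[0,0,1]])
for P in PARTS["vblock"]:
    for a in proj(s,P@M.T+[p[0],p[1],0]): cv2.circle(im,tuple(int(v) for v in np.round(a)),2,(255,0,0),-1)
x=int(np.clip(r[0]["extent"][0]-30,0,440)); cv2.imwrite("pics/w9v.png",cv2.resize(im[0:200,x:x+260],None,fx=3,fy=3)[:,:,::-1])
```

```text
[ 0.5224 -0.3242  0.2593] [-3.1414 -0.0006  1.2869] [-0.1513  0.1307 -2.1194]
[(0.9, [275.1, 44.6, 364.8, 166.5])]
[(0.9, [320.9, 110.8], array([ 0.5543, -0.2332,  0.    ]))]
[ 0.5522 -0.2311 -0.3119] 0.039644456292637624
[-0.0006 -0.002  -0.2904] [281.4, 190.7, 351.6, 405.4]
```

View pics/w9v.png

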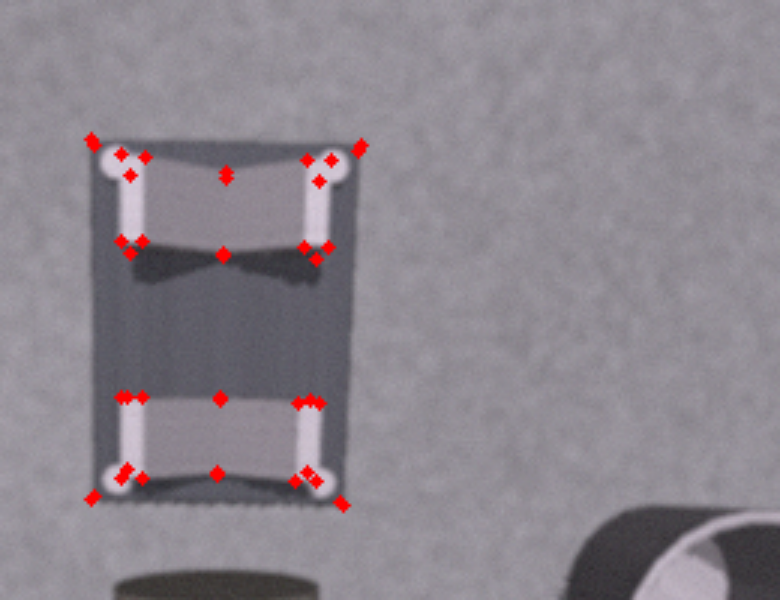

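>>> {"op": "apply_moves", "data": {"commands": [[0, 0, 0, 0.01, 0.03, 0, 10], [0, 0, 0, 0.02, 0.065, 0, 10], [0, 0, 0, 0.0304, 0.0951, -0.03, 10], [0, 0, 0, 0.0304, 0.0951, -0.07, 10], [0, 0, 0, 0.0304, 0.0951, -0.11, 10]]}}

```text
time: 20.25
tool_pos: [0.5539, -0.2251, 0.1497]
ee_rot: [3.139, 0.0, 1.293]
wrist_force: [-0.2, -0.6, -2.9]
width: 0.0292
finger_force: 30.0
```

>>> {"op": "apply_moves", "data": {"commands": [[0, 0, 0, 0, 0, -0.03, 10], [0, 0, 0, 0, 0, -0.055, 10], [0, 0, 0, 0, 0, -0.07, 10], [0, 0, 0, 0, 0, -0.075, 10], [0, 0, 0, 0, 0, -0.075, 10]]}}

```text
time: 20.75
tool_pos: [0.5528, -0.2277, 0.0748]
ee_rot: [-3.142, -0.0, 1.289]
wrist_force: [0.4, -0.4, -1.6]
width: 0.029
finger_force: 30.0
```

Run:
```python
from h import *
np.set_printoptions(precision=4,suppress=True)
o=get_obs(); print(o["tool_pos"],o["ee_rot"],o["wrist_force"])
for c in ("scene","side"):
    s=snapshot(c); r=masks_of(c,"core"); v=masks_of(c,"vblock")
    T=o["tool_pos"]
    if r: print(c,r[0]["score"],fit(CYL,[(s,r[0]["mask"])],[T[0],T[1],-.288],z=T[2]+.014))
print(get_obs()["tool_pos"])
```

```text
[ 0.5528 -0.2277  0.0748] [-3.1415 -0.0002  1.289 ] [ 0.3898 -0.4055 -1.5758]
scene 0.64 (array([ 0.5522, -0.225 , -0.489 ]), np.float64(1.287789962248214))
side 0.76 (array([ 0.5499, -0.2256, -0.2206]), np.float64(0.6527901613609295))
[ 0.5533 -0.229   0.0762]
```

>>> {"op": "apply_moves", "data": {"commands": [[0, 0, -0.005, -0.0015, -0.0027, 0, 10], [0, 0, -0.005, -0.0015, -0.0027, -0.015, 10], [0, 0, -0.005, -0.0015, -0.0027, -0.028, 10], [0, 0, -0.005, -0.0015, -0.0027, -0.033, 10], [0, 0, -0.005, -0.0015, -0.0027, -0.033, 10]]}}

```text
time: 21.55
tool_pos: [0.5501, -0.2307, 0.0398]
ee_rot: [-3.139, -0.001, 1.283]
wrist_force: [-0.3, 0.2, -2.6]
width: 0.029
finger_force: 30.0
```

>>> {"op": "apply_moves", "data": {"commands": [[0, 0, 0, 0, 0, -0.001, 10], [0, 0, 0, 0, 0, -0.002, 10], [0, 0, 0, 0, 0, -0.003, 10], [0, 0, 0, 0, 0, -0.004, 10], [0, 0, 0, 0, 0, -0.005, 10]]}}

```text
time: 22.05
tool_pos: [0.5513, -0.2314, 0.037]
ee_rot: [3.141, 0.0, 1.283]
wrist_force: [0.7, -0.4, -0.7]
width: 0.0296
finger_force: 30.0
```

>>> {"op": "apply_moves", "data": {"commands": [[0, 0, 0, 0, 0, -0.001, 10], [0, 0, 0, 0, 0, -0.002, 10], [0, 0, 0, 0, 0, -0.003, 10], [0, 0, 0, 0, 0, -0.003, 10], [0, 0, 0, 0, 0, -0.003, 10]]}}

```text
time: 22.55
tool_pos: [0.5519, -0.2314, 0.0363]
ee_rot: [3.139, -0.0, 1.282]
wrist_force: [-1.6, 2.3, 7.2]
width: 0.0296
finger_force: 30.1
```

>>> {"op": "apply_moves", "data": {"commands": [[0, 0, 0, -0.0003, 0.0001, -0.0005, 10], [0, 0, 0, -0.0003, 0.0001, -0.001, 10], [0, 0, 0, -0.0003, 0.0001, -0.001, 10], [0, 0, 0, -0.0003, 0.0001, -0.001, 10], [0, 0, 0, -0.0003, 0.0001, -0.001, 10]]}}

```text
time: 23.05
tool_pos: [0.5519, -0.2314, 0.0362]
ee_rot: [3.138, 0.0, 1.282]
wrist_force: [-3.0, 2.9, 10.1]
width: 0.0293
finger_force: 30.1
```

```bash
cat > f.py <<'E'
from h import *
np.set_printoptions(precision=4,suppress=True)
for i in range(5):
    o=get_obs(); print(o["tool_pos"],o["ee_rot"],o["wrist_force"],o["wrist_torque"],o["width"]); s=snapshot("side")
E
python3 f.py
```

```text
[ 0.5519 -0.2314  0.0362] [3.138  0.0001 1.2822] [-2.9716  2.8959 10.127 ] [ 0.3925  0.4754 -0.2609] 0.029272628500286002
[ 0.552  -0.2314  0.0362] [3.1379 0.     1.2822] [-2.7631  1.5714 10.142 ] [ 0.382   0.5175 -0.2808] 0.029377126788724058
[ 0.5519 -0.2314  0.0362] [3.1379 0.     1.2822] [-2.4664  3.0114 10.574 ] [ 0.4562  0.4505 -0.3191] 0.029494778616731606
[ 0.5519 -0.2314  0.0362] [3.1379 0.     1.2822] [-2.6715  2.8015 10.6803] [ 0.3931  0.4558 -0.2573] 0.029428908581679875
[ 0.5519 -0.2314  0.0362] [3.1379 0.0001 1.2822] [-2.227   2.4065 11.013 ] [ 0.3899  0.4727 -0.2223] 0.029230161263812688
```

>>> {"op": "apply_moves", "data": {"commands": [[0, 0, 0, -0.0005, 0.0001, 0, 10], [0, 0, 0, -0.001, 0.0003, 0, 10], [0, 0, 0, -0.001, 0.0003, 0, 10], [0, 0, 0, -0.001, 0.0003, 0, 10], [0, 0, 0, -0.001, 0.0003, 0, 10]]}}

```text
time: 23.8
tool_pos: [0.5519, -0.2314, 0.0362]
ee_rot: [3.136, 0.0, 1.282]
wrist_force: [-0.3, 2.0, 8.9]
width: 0.0295
finger_force: 30.1
```

```bash
python3 f.py | tail -3
```

```text
[ 0.5519 -0.2314  0.0362] [3.1355 0.0001 1.2823] [-1.0842  1.4645  8.7821] [ 0.2422  0.0476 -0.2648] 0.028990805196931792
[ 0.5519 -0.2314  0.0362] [3.1356 0.0001 1.2823] [-1.0295  2.446   8.0201] [ 0.2593  0.0061 -0.2526] 0.029193905477272075
[ 0.5519 -0.2314  0.0363] [3.1355 0.0001 1.2823] [-0.5765  2.3012  8.8455] [ 0.3106  0.0336 -0.2509] 0.029021281402824957
```

>>> {"op": "apply_moves", "data": {"commands": [[0, 0, 0, -0.0003, 0.0003, -0.0006, 10], [0, 0, 0, -0.0003, 0.0004, -0.0012, 10], [0, 0, 0, -0.0003, 0.0004, -0.0018, 10], [0, 0, 0, -0.0003, 0.0004, -0.0018, 10], [0, 0, 0, -0.0003, 0.0004, -0.0018, 10]]}}

```text
time: 24.55
tool_pos: [0.552, -0.2314, 0.0362]
ee_rot: [3.134, 0.001, 1.282]
wrist_force: [-2.5, 1.7, 14.4]
width: 0.0289
finger_force: 30.1
```

```bash
cat >> f.py <<'E'
sc=snapshot("scene")
print([(round(x["score"],2),onz(sc,x["pixel"],.046)) for x in place_of("scene","core")[:1]],[(round(x["score"],2),onz(sc,x["pixel"],0)) for x in place_of("scene","vblock")[:1]])
i=cv2.resize(sc["pixels"][190:300,170:340],None,fx=2.3,fy=2.8); j=cv2.resize(s["pixels"][165:275,310:480],None,fx=2.3,fy=2.8)
cv2.imwrite("pics/fin.png",np.hstack([i,j])[:,:,::-1])
E
python3 f.py
```

```text
[ 0.552  -0.2314  0.0362] [3.1341 0.0008 1.2822] [-2.4861  1.7423 14.3618] [ 0.4036  0.4221 -0.2654] 0.028939161885332212
[ 0.552  -0.2314  0.0362] [3.1341 0.0008 1.2821] [-2.6421  3.0484 14.086 ] [ 0.428   0.4262 -0.3073] 0.029398937529341647
[ 0.5519 -0.2314  0.0361] [3.1342 0.0008 1.2821] [-2.2426  2.8045 14.9992] [ 0.3896  0.46   -0.319 ] 0.029926890130305868
[ 0.552  -0.2314  0.0362] [3.1341 0.0008 1.2822] [-3.0985  2.5776 13.431 ] [ 0.4072  0.3985 -0.3196] 0.02921766347790106
[ 0.552  -0.2314  0.0361] [3.1342 0.0008 1.2822] [-2.0897  2.0222 13.5436] [ 0.3778  0.4268 -0.3276] 0.029567138051420583
[(0.56, array([ 0.5515, -0.2348,  0.046 ]))] [(0.87, array([ 0.5581, -0.2308,  0.    ]))]
```

Run:
```python
from h import *
np.set_printoptions(precision=4,suppress=True)
s=snapshot("wrist"); r=masks_of("wrist","core"); print(fit(CYL,[(s,r[0]["mask"])],[.552,-.2314,-.288],z=.046),r[0]["score"])
# visible front part of the plate vs model: plate front (+y) edge
v=masks_of("wrist","vblock"); print([(x["score"],x["extent"]) for x in v])
for p in([.552,-.231,-.288],):
    c,n=np.cos(p[2]),np.sin(p[2]); M=np.array([[c,-n,0],[n,c,0],[0,0,1]])
    q=np.array([[-.045,.06,.012],[.045,.06,.012],[-.045,-.06,.012],[.045,-.06,.012]])
    print(proj(s,q@M.T+[p[0],p[1],0]))
for c in("scene","side"):
    s=snapshot(c); print(c,[(round(x["score"],2),onz(s,x["pixel"],0)) for x in place_of(c,"spatula")[:2]])
o=get_obs(); print(o["time"],o["wrist_force"])
```

```text
(array([ 0.5517, -0.2314, -0.297 ]), np.float64(0.11784306805028967)) 0.62
[(0.7, [234.0, 166.7, 405.9, 391.2])]
[[228.6233 174.1045]
 [403.1206 173.7109]
 [242.1374 374.0512]
 [390.4383 373.1912]]
scene [(0.72, array([0.6046, 0.2129, 0.    ])), (0.61, array([0.4936, 0.0176, 0.    ]))]
side [(0.91, array([ 0.4856,  0.0313, -0.    ])), (0.67, array([ 0.624 ,  0.0009, -0.    ]))]
25.3 [-2.621   2.6819 14.2992]
```

Run:
```python
from h import *
np.set_printoptions(precision=4,suppress=True)
s=snapshot("wrist"); g=cv2.cvtColor(s["pixels"],cv2.COLOR_RGB2GRAY)
for c in (250,265,365,380): print(c,g[156:192,c-2:c+3].mean(1).astype(int))
for r in (185,270): print(r,g[r-2:r+3,222:250].mean(0).astype(int),g[r-2:r+3,385:412].mean(0).astype(int))
m=masks_of("wrist","core")[0]["mask"]; rr=np.where(m[:,310:325].any(1))[0]; print("core rows",rr.min(),rr.max())
print(g[rr.min()-12:rr.min()+12,313:323].mean(1).astype(int))
def P(q,p=[.552,-.231,-.288]):
    c,n=np.cos(p[2]),np.sin(p[2]); M=np.array([[c,-n,0],[n,c,0],[0,0,1]]); return proj(s,np.array(q)@M.T+[p[0],p[1],0])
print("plate top/bottom edge",P([[-.03,.06,.012],[.03,.06,.012],[-.03,.06,0],[.03,.06,0]]))
print("block edges (land)",P([[-.028,.0485,.05],[.028,.0485,.05],[-.028,.0235,.05],[.028,.0235,.05],[-.025,.0485,.05],[-.032,.0485,.05]]))
print("core end top/bottom",P([[0,.055,.061],[0,.055,.031],[0,.055,.046]]))
for c in(P([[-.0285,.036,.05]])[0,0],P([[.0285,.036,.05]])[0,0]): c=int(c); print("land col",c,g[165:260,c-1:c+2].mean(1).astype(int))
```

```text
250 [141 144 142 142 143 141 140 140 141 140 141 144 142 134 106  63  48  66
  79  87  89  87  85 105 148 178 187 190 185 186 186 187 188 187 186 187]
265 [146 147 148 148 148 149 146 147 145 146 144 145 146 136 110  65  43  63
  77  87  88  89  89  88  87  89  90  86  89  90  90  89  88  89  88  89]
365 [141 142 140 143 145 145 143 144 146 145 145 146 146 146 146 130  88  45
  53  74  83  87  88  88  89  88  88  89  88  88  88  87  88  86  87  89]
380 [140 141 140 140 140 138 139 137 138 140 140 140 144 145 144 133  94  53
  53  70  80  85  86  87  86  85  86  94 109 124 135 149 157 163 166 168]
185 [144 142 144 145 144 144 147 148 144 129 101  81  86  86  92 103 131 161
 179 184 187 187 187 186 185 187 186 186] [183 186 183 185 183 185 184 182 180 175 160 139 110  92  86  89  85  79
 100 133 148 149 147 149 149 147 147]
270 [154 151 150 149 149 148 148 147 150 151 151 151 148 135 107  85  84  91
  87  87  90  89  90  87  87  86  85  87] [ 83  85  85  85  84  84  83  88  86  86  80  91 114 137 145 146 147 148
 149 148 149 148 148 147 144 147 146]
core rows 190 401
[ 89  88  89  88  
[... 517 characters left out ...]
186 187 188 187 185 186 187 186 185 186 186 175 143 102  83
  77  83  78  80  74  76  75  83 116 160 179 184 183 184 183 183 184 181
 183 180 182 182 183 183 181 186 184 184 182 181 181 180 181 178 182 180
 183 182 180 184 180 179 180 178 180 179 179 180 178 178 176 176 176 171
 174 174 176 178 179]
land col 381 [137 139 140 142 145 144 133  97  57  52  69  81  85  86  87  85  83  86
 101 129 155 169 179 181 183 184 184 183 185 181 177 171 155 129 101  83
  78  76  76  77  78  74  77  77  77  89 130 170 182 181 179 178 182 182
 180 179 178 178 179 181 181 181 182 182 181 178 182 182 179 178 180 180
 179 183 181 180 181 179 178 177 177 181 177 178 181 177 179 176 176 175
 174 174 174 175 178]
```

```bash
python3 -c "
from bench import *
print(close_job())"
```

```text
the job is handed in; nothing more can be done
None
```

I handed the job in at about 25 s of the 72 s limit. The lid was levered to about 113° with the blade, the spatula was laid back where it started, and the core sits centred in the V, still gripped and pressed down with about 14 N at the wrist.

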